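Slide the vial carrier home on the loading deck and latch it

ROBOT

A 7-joint arm with a two-finger parallel gripper is mounted at the origin on a cart in front of the work surface, level with it; the furniture and walls round the work are solid. World frame = base frame: x ahead of the robot, y to its left, z up, the work surface at z = 0. Lengths are in m, angles in rad, forces in N, time in s.
With the tool pointing down it reaches from about 0.4 to 0.85 m from the base axis. Payload 10.4 kg.
Tool frame: the origin (TCP) lies midway between the tips of the shut fingers; the grasp point (between the pads) lies 19 mm behind it; z points along the fingers, y is the line along which they close (so a half turn about z gives the same grasp; the last joint's range is limited). The gripper opens to 85 mm and grips with 20 to 120 N. Pads are 22 mm wide; open, the fingers measure 114 mm over their backs; the gripper's body (76 mm by 85 mm) begins 54 mm behind the grasp point. The pads swing forward as they close: fully open they stand 13 mm farther back than shut.
Start: joints at [1.187, 0.332, -0.065, 1.46, 0.022, 1.35, -0.088], TCP at [0.221, -0.585, 0.204] pointing down, gripper open.
Joint ranges: [-2.6, 2.6], [-0.5, 2.12], [-1.47, 1.34], [0.16, 2.42], [-1.27, 4.41], [0.06, 2.06], [-2.6, 2.6]. Speed limits (rad/s): [2.22, 2.22, 2.79, 2.79, 3.14, 3.14, 3.14].

INTERFACE

Orientations are given as a unit quaternion [x, y, z, w].
In Python, from workcell import monitor, eyes, manip gives the robot as it stands.
- The arm moves only by the tool send_rows, never from a script. Its arguments are lists of equal length, an entry for each row: "offset": the shift along the tool's x, y, z in mm, a list of three; "roll": the turn about the tool's z in rad. In form: {"offset": [[tx, ty, tz], ...], "roll": [roll, ...]}. A call has exactly 5 rows; each row is the pose to reach, as a shift and turn from the pose commanded when the call began, along the tool's axes at that moment; what a row does not reach only later rows make up. A row lasts 1/12 s, in which the tool goes at most 41.7 mm and 7.16 degrees, less where a joint would pass 70% of its speed; a pose out of reach is approached as far as the arm can. A call with a gripper value outside its range is refused whole. "jaw" is the opening, from 0 (shut) to 1 (fully open), set as the call begins (left out, the last holds). The fingers move at their own pace and stop on an object; "newtons" is the grip in N (left out, the last holds). Time passes only in rows, so rows that repeat a pose let the fingers close, or fill a call up. It gives the time, the measured TCP pose, the force and the opening at its end, in the units of the state.
- monitor.get_obs(): the state, without advancing time (a new reading comes with each control period).
- eyes.camera(name): name is "side" or "top" or "wrist"; returns (picture, depth): 480x640x3 uint8, blue, green, red; 480x640 float32, m along the optical axis (not along the pixel's ray), 0 where there is no reading.
- eyes.camera_params(name): a dict with "fovy" (degrees; the focal length in pixels is half the picture's height over the tangent of half this angle, whatever the lens; pixels are square), "cx", "cy" (the principal point, pixels), "k1" (the pictures are not rectified: a ray, as slopes to the right and down, at radius r is drawn at 1 + k1 r^2 times it, then the intrinsics apply), "R" (3x3) and "t" (3): a world point X has camera coordinates R X + t. Camera axes: x right, y down, z forward; pixel columns grow to the right and rows downward; lengths in m; the calibration is good to about 2 mm. A picture is of the moment at which its call begins: read the wrist's pose just before it. camera_params takes no time and is no camera call; for the wrist camera it gives the pose at the moment of the call.
- manip.hand_in(): hands the job in, once; it reports no verdict.
The state is a dict: "clock": time; "joint_pos": joint angles; "joint_velocities": joint speeds; "tau": joint torques, N m; "position": TCP position; "ee_rot": TCP orientation; "ft_force": force on the tool from outside, world axes, zero at the start; "torque": the same for the moment, N m; "grip_width": opening from 0.0 (shut) to 1.0 (fully open).
Only numpy, scipy, OpenCV 4.12 (cv2) and the standard library are available. Lean on these libraries where they do the work, as an engineer would, in place of code of your own. Each camera call takes 0.05 s, during which the arm holds its last target. There are 200 camera calls.

TASK

The vial carrier stands part-way along the two rails of the loading deck. With the fingertips, push it along the rails away from the deck's open front end until you feel its four feet drop into the locating notches, then push the latch's upright knob so that its arm swings fully across over the board, and take the hand away. Only push, without squeezing or forcing anything: do not lift the carrier, keep the vials standing in it, and leave the other things where they are.

Things in the scene. Friction and masses are not known exactly. Their poses are not given: they have to be found in the camera images.
- deck: Fixed loading deck, base plate 306 x 140 x 8 mm. Origin: its centre, at worktop level; x along the rails from the open front end (x = -150 mm, near the robot) to the end stop (x = +145 mm, 50 mm high), y left, z up. Two rails at y = +-52 mm: running surfaces 30 mm high, 16 mm wide; guide strips outside them 36 mm high. Each rail has notches 20 mm long, 6 mm deep, centred at x = -10 and +110 mm.
- deck_home (a point): Fixed point of the deck (x = +50, y = 0, z = 24 mm in its frame) where the carrier's origin lies when home; the notches leave 2 mm of play along the rails. Coming home, the carrier drops 6 mm (board top then 39 mm above the worktop) and its feet butt against the notch ends: a firm stop. A carrier that jumps the notches runs on 10 mm to the end stop.
- carrier: Loose vial carrier, 0.35 to 0.7 kg. Origin: under the board's centre, level with the feet's undersides; x towards the end stop, z up. Board 170 x 116 x 8 mm, top at z = 15 mm; four feet 16 mm long at x = +-60, y = +-52 mm. Block with six vial holes from x = -15 to +65, y = -28 to +28 mm, top at z = 47 mm. On the rails its origin is 30 mm above the worktop; sliding takes 2 to 6 N. Starts 45 to 95 mm short of home.
- carrier_push (a point): Point on the carrier to push at: middle of its near edge (x = -85, y = 0, z = 15 mm in the carrier's frame), at the foot of the upright finger plate (44 mm wide, 5 mm thick, reaching 25 mm above the board). The plate's outer face is flush with the board's 8 mm edge below; both face the robot.
- latch (a joint): Turn latch at the deck's right side, rad. At 0 its arm points along the rail to the open front, 25 degrees outward (direction 205 degrees from deck +x, towards +y). Grows clockwise seen from above: the arm's end moves to +y, then +x; 2.0 is the stop, arm pointing to +y across the board. Starts at 0 to 0.5. Needs 1 to 2 N at the knob and stays where left.
- latch_post (a point): On the latch's upright axis, at the height of the arm's underside, 41.5 mm above the worktop (deck x = +12, y = -76 mm). The arm is 14 mm wide, 6 mm thick and 47 mm long from here; it passes over the board (2.5 mm above it) only when the carrier has dropped home.
- latch_knob (a point): Centre of the top of the latch's upright black knob, 40 mm from the post's axis, 71.5 mm above the worktop. The knob is 14 mm thick and stands 24 mm above the arm; it moves with the arm.
- vial_1: Capped glass vial, 16 mm thick and 58 mm high, standing loosely in one of the six holes of the carrier's block (17.6 mm wide, 28 mm deep). Origin: centre of its underside, 19 mm above the carrier's origin.
- vial_2: Capped glass vial, 16 mm thick and 58 mm high, standing loosely in one of the six holes of the carrier's block (17.6 mm wide, 28 mm deep). Origin: centre of its underside, 19 mm above the carrier's origin.
- vial_3: Capped glass vial, 16 mm thick and 58 mm high, standing loosely in one of the six holes of the carrier's block (17.6 mm wide, 28 mm deep). Origin: centre of its underside, 19 mm above the carrier's origin.
- vial_4: Capped glass vial, 16 mm thick and 58 mm high, standing loosely in one of the six holes of the carrier's block (17.6 mm wide, 28 mm deep). Origin: centre of its underside, 19 mm above the carrier's origin.
- vial_5: Capped glass vial, 16 mm thick and 58 mm high, standing loosely in one of the six holes of the carrier's block (17.6 mm wide, 28 mm deep). Origin: centre of its underside, 19 mm above the carrier's origin.
- tip_box: Bystander: pipette-tip box with clear lid, 67 x 104 x 62 mm, to the left of the deck. Origin: centre of its underside.
- bottle: Bystander: white bottle, 60 mm thick, 118 mm high, to the left of the deck. Origin: centre of its underside.
- timer: Bystander: small white timer, 62 x 58 x 18 mm, to the left of the deck's front end. Origin: centre of its underside.
- reagent_box: Bystander: yellowish carton, 51 x 95 x 75 mm, standing to the right. Origin: centre of its underside.
- label_roll: Bystander: roll of labels, 72 mm across, 30 mm high, lying to the right. Origin: centre of its underside.

How it is judged:
On the way, in this order (a step that is already met when the one before it is completed fails the run):
1. the carrier has been pushed home: its feet have dropped into the notches (x of carrier in the frame of deck between 0.0455 and 0.0545 m and z of carrier in the frame of deck between 0.0215 and 0.0265 m and angle between the z axis of carrier and the z axis of deck, either way round below 0.03 rad), for 0.3 s.
2. the latch arm has been swung across over the board (value of joint latch above 1.75 rad), for 0.2 s.
At the end, for the whole second after the job is handed in: The carrier rests in its notches (origin within 4.5 mm of deck x = +50 mm, 21.5 to 26.5 mm high, level within 0.03 rad); the latch stands across the board (joint above 1.75 rad); all five vials stand upright (within 0.2 rad) at the bottom of their holes (within 5 mm) (all of step 1 and value of joint latch above 1.75 rad and linear speed of carrier below 0.01 m/s and angle between each of vial_1, vial_2, vial_3, vial_4, vial_5's own z axis and vertical below 0.2 rad and z of each of vial_1, vial_2, vial_3, vial_4, vial_5 in the frame of carrier below 0.024 m); the robot touches nothing.
It fails at once if the carrier is lifted off its rails (more than 7 mm) or tipped (more than 0.15 rad) (z of carrier in the frame of deck above 0.037 m or angle between carrier's own z axis and vertical above 0.15 rad).
It fails at once if a vial is lifted more than 10 mm out of its place or tipped (z of any of vial_1, vial_2, vial_3, vial_4, vial_5 in the frame of carrier above 0.029 m or angle between any of vial_1, vial_2, vial_3, vial_4, vial_5's own z axis and vertical above 0.3 rad).
It fails at once if the fingers squeeze or force the carrier or the deck with its latch (over 40 N) (contact force between the fingers and carrier above 40 N or contact force between the fingers and deck above 40 N).
It fails at once if a bystander is moved more than 25 mm (distance of any of tip_box, bottle, timer, reagent_box, label_roll from where it was at the start of the episode above 0.025 m).
It also fails if it takes over 51 s, if anything falls off the work surface, if the arm or the gripper's body presses on something with over 40 N, if the wrist force passes 120 N, or if a joint passes its speed limit or range.

## Working session

There is one attempt and no reset: what is moved stays moved. The work goes in short steps, Python scripts to look and compute and a tool call to move; the robot and the scene stay as the last step left them, time stands still between calls to the robot, and variables do not carry over. Pictures are saved under pics/ and viewed, on a budget of 10 in all, crops included, one or two more only if the job needs it, and the job is handed in when it is done.

Besides the shell and the picture viewer there is one more tool, called after "Request:" as name(argument=value, ...), one argument or row to a line, values as JSON. send_rows: Moves the arm, as the interface text tells. Its arguments: {"type":"object","properties":{"offset":{"type":"array"},"roll":{"type":"array"},"jaw":{"type":"number"},"newtons":{"type":"number"}},"required":["offset","roll"]}

```bash
mkdir -p pics; cat > h.py <<'E'
import numpy as np, cv2
from workcell import monitor, eyes, manip
def K(p):
    f=240/np.tan(np.radians(p["fovy"])/2); return f
def ray(p,u,v):
    f=K(p); d=np.array([(u-p["cx"])/f,(v-p["cy"])/f]); s=d.copy()
    for _ in range(20): s=d/(1+p["k1"]*(s@s))
    R=np.array(p["R"]);t=np.array(p["t"])
    return -R.T@t, R.T@np.array([s[0],s[1],1])
def onz(p,u,v,z):
    o,d=ray(p,u,v); return o+d*(z-o[2])/d[2]
def atd(p,u,v,dep):
    o,d=ray(p,u,v); return o+d*dep
def proj(p,X):
    c=np.array(p["R"])@np.array(X)+np.array(p["t"]); s=c[:2]/c[2]; s=s*(1+p["k1"]*(s@s)); return s*K(p)+[p["cx"],p["cy"]]
def cloud(p,dep):
    v,u=np.mgrid[0:480,0:640]; f=K(p); d=np.stack([(u-p["cx"])/f,(v-p["cy"])/f],-1); s=d.copy()
    for _ in range(20): s=d/(1+p["k1"]*(s**2).sum(-1,keepdims=True))
    c=np.concatenate([s,np.ones((480,640,1))],-1)*dep[...,None]
    return (c-np.array(p["t"]))@np.array(p["R"])
E
python3 - <<'E'
from h import *
print(monitor.get_obs())
for n in("top","side"):
    im,d=eyes.camera(n);p=eyes.camera_params(n);print(n,p)
    cv2.imwrite(f"pics/{n}0.png",im);np.save(f"{n}0.npy",d)
E
```

```text
{'clock': 0.0, 'joint_pos': array([ 1.18739896,  0.33289075, -0.06472403,  1.46094227,  0.02157392,
        1.34989829, -0.08851602]), 'joint_velocities': array([-0.00045275,  0.00208711, -0.00128339, -0.00153103, -0.00070619,
       -0.0012959 ,  0.0012977 ]), 'tau': array([ 2.15254613e-05, -6.25452161e+01,  4.93109180e-02, -3.91597617e+01,
        1.63002260e-02,  9.74677212e-03,  4.34420917e-05]), 'position': array([ 0.22050629, -0.58436408,  0.20350377]), 'ee_rot': array([ 9.83770010e-01,  1.79432566e-01, -1.46015105e-04, -7.07296162e-04]), 'ft_force': array([ 0.54843921, -0.44092389, -0.04020181]), 'torque': array([-0.05731266,  0.06276502,  0.06290568]), 'grip_width': 1.0026248749970055}
top {'fovy': 48.9422038044523, 'cx': 319.01274142915224, 'cy': 246.4158548699905, 'k1': -0.09483198390350235, 'R': array([[ 0.01931561, -0.99974027,  0.01209527],
       [-0.98463773, -0.0211208 , -0.17332756],
       [ 0.17353801, -0.00856153, -0.98478996]]), 't': array([0.11781876, 0.44787704, 1.34465314])}
side {'fovy': 48.768292007893706, 'cx': 331.18407751863174, 'cy': 242.3979842023613, 'k1': -0.09523953838104199, 'R': array([[-0.92118152, -0.38909435,  0.00549497],
       [-0.23541721,  0.54599571, -0.80403198],
       [ 0.30984407, -0.74195301, -0.59456066]]), 't': array([0.44803294, 0.08566666, 1.11729311])}
```

View pics/top0.png

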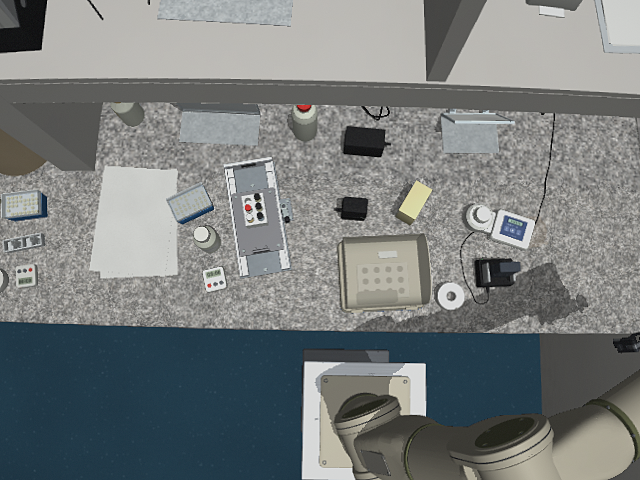

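View pics/side0.png

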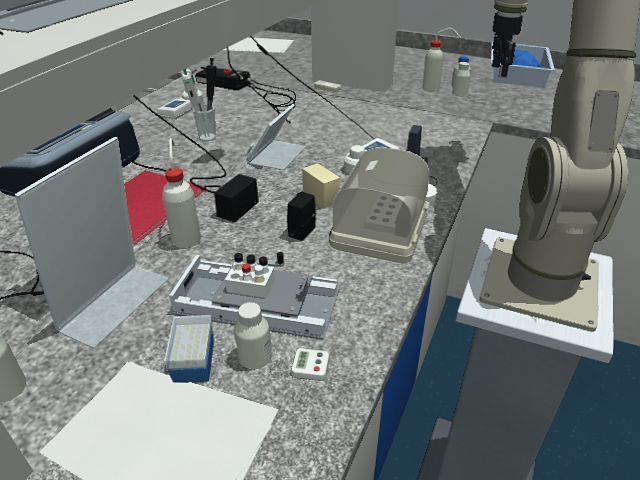

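The top view shows the deck at about (225–290, 157–275), its open end towards the robot, the latch knob near (286,208) and a domed instrument at (385,270). I'll zoom in and get heights from depth.

```bash
python3 - <<'E'
from h import *
im=cv2.imread("pics/top0.png");d=np.load("top0.npy");p=eyes.camera_params("top")
c=im[145:285,195:315];cv2.imwrite("pics/crop1.png",cv2.resize(c,None,fx=5,fy=4.2857,interpolation=cv2.INTER_CUBIC) if 0 else cv2.resize(c,None,fx=4.28,fy=4.28,interpolation=cv2.INTER_CUBIC))
C=cloud(p,d); np.save("C.npy",C)
print("dome max z",np.nanmax(C[235:310,335:435,2]), C[270,385])
for u,v in[(225,162),(270,157),(290,267),(240,275)]: print(u,v,C[v,u].round(4),onz(p,u,v,.036).round(4))
m=(C[...,2]>.02)&(d>0);
# shelf heights over the deck
print("shelf",C[90,200:400:40].round(3))
for n,(a,b,e,f) in dict(tip=(170,180,215,225),bottle=(190,220,220,255),btl2=(285,100,320,140)).items():
    print(n,C[b:f,a:e,2].max())
E
```

```text
dome max z 1.4004052985598479 [ 0.36863169 -0.02817674  0.17327171]
225 162 [0.6834 0.392  0.005 ] [0.6728 0.3864 0.036 ]
270 157 [0.6858 0.2638 0.046 ] [0.6894 0.2647 0.036 ]
290 267 [0.3912 0.202  0.0248] [0.3897 0.2015 0.036 ]
240 275 [0.3656 0.3308 0.0382] [0.3658 0.3312 0.036 ]
shelf [[0.655 0.358 0.495]
 [0.653 0.282 0.501]
 [0.655 0.208 0.502]
 [0.655 0.135 0.504]
 [0.653 0.062 0.513]]
tip 1.4004052985598479
bottle 1.4004052985598479
btl2 1.4004052985598479
```

View pics/crop1.png

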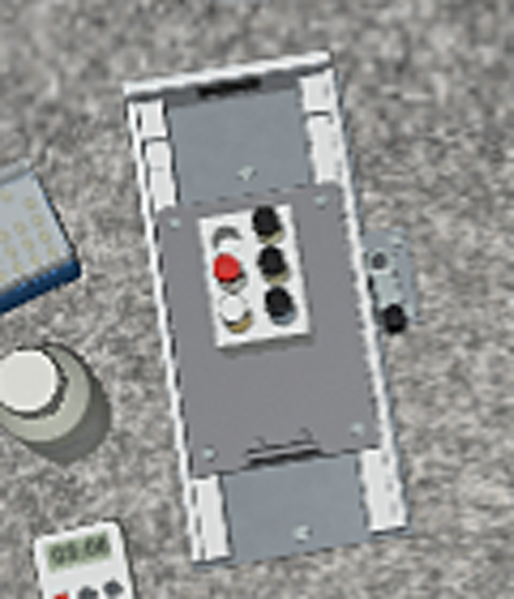

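```bash
python3 - <<'E'
from h import *
p=eyes.camera_params("top");im=cv2.imread("pics/top0.png")
P=lambda x,y,z:onz(p,x/4.28+195-.5+.5/4.28,y/4.28+145-.5+.5/4.28,z)
for n,(x,y,z) in dict(boardFL=(158,210,.045),boardFR=(338,186,.045),boardNL=(195,475,.045),boardNR=(379,443,.045),plateL=(249,462,.07),plateR=(322,447,.07),railfrontL=(193,562,.033),stopL=(125,90,.05),stopR=(328,55,.05),knob=(394,314,.0715),post=(379,262,.045)).items(): print(n,P(x,y,z).round(4))
# guide strips: white pixels
b=im.min(2); m=(b>185).astype(np.uint8); m[:145]=0;m[285:]=0;m[:,:195]=0;m[:,315:]=0
C=np.load("C.npy"); m[(C[...,2]<.022)|(C[...,2]>.044)]=0
pts=np.array([onz(p,u,v,.033)[:2] for v,u in np.argwhere(m)])
pts=pts[(pts[:,0]>.37)]
c,s,a=cv2.minAreaRect(pts.astype(np.float32));print(len(pts),c,s,a)
# knob: dark mask, blob in window
w=(im[205:228,275:295].max(2)<60);v,u=np.argwhere(w).mean(0);print("knob px",u+275,v+205,w.sum(),onz(p,u+275,v+205,.066))
E
```

```text
boardFL [0.5817 0.3625 0.045 ]
boardFR [0.5994 0.251  0.045 ]
boardNL [0.4156 0.3317 0.045 ]
boardNR [0.4377 0.2203 0.045 ]
plateL [0.4202 0.2961 0.07  ]
plateR [0.4303 0.2528 0.07  ]
railfrontL [0.3637 0.3322 0.033 ]
stopL [0.6577 0.3864 0.05  ]
stopR [0.6832 0.26   0.05  ]
knob [0.5123 0.2122 0.0715]
post [0.5512 0.2239 0.045 ]
830 (0.5209296345710754, 0.32996705174446106) (0.29998815059661865, 0.2232857197523117) 6.118398666381836
knob px 286.35483870967744 218.61290322580646 31 [0.51189775 0.21325066 0.066     ]
```

Carrier centre is at (0.509, 0.291), yaw about 0.185 and roughly 62–67 mm short of home. The knob is at (0.512, 0.212), so the latch is near 0.33. I'll shut the jaw and travel around, above the dome.

Request:
send_rows(
  offset=[
    [40,-3,-8],
    [80,-6,-16],
    [119,-10,-24],
    [159,-13,-32],
    [198,-16,-40],
  ],
  roll=[0.1,0.176,0.176,0.176,0.176],
  jaw=0,
)

```text
clock: 0.52
position: [0.4018, -0.4986, 0.2445]
ee_rot: [0.996, 0.092, -0.0, -0.0]
ft_force: [0.1, -1.0, -0.1]
grip_width: 0.301
```

Request:
send_rows(
  offset=[
    [25,-30,0],
    [51,-59,0],
    [76,-89,0],
    [102,-118,0],
    [127,-148,0],
  ],
  roll=[0,0,0,0,0],
)

```text
clock: 0.93
position: [0.4984, -0.3293, 0.244]
ee_rot: [0.996, 0.092, -0.0, -0.0]
ft_force: [0.9, -0.4, 0.6]
grip_width: 0.001
```

Request:
send_rows(
  offset=[
    [7,-39,0],
    [14,-79,0],
    [22,-118,0],
    [29,-158,0],
    [36,-197,0],
  ],
  roll=[0,0,0,0,0],
)

```text
clock: 1.35
position: [0.4965, -0.1287, 0.244]
ee_rot: [0.996, 0.092, -0.0, 0.0]
ft_force: [1.0, 0.2, 0.4]
grip_width: -0.004
```

Request:
send_rows(
  offset=[
    [0,-40,0],
    [-1,-80,0],
    [-2,-120,0],
    [-3,-160,0],
    [-4,-200,0],
  ],
  roll=[0,0,0,0,0],
)

```text
clock: 1.77
position: [0.4554, 0.0667, 0.2442]
ee_rot: [0.996, 0.092, -0.0, 0.0]
ft_force: [0.2, 0.5, -0.7]
grip_width: -0.004
```

Request:
send_rows(
  offset=[
    [-8,-40,0],
    [-16,-80,0],
    [-24,-120,0],
    [-32,-160,0],
    [-41,-200,0],
  ],
  roll=[0,0,0,0,0],
)

```text
clock: 2.18
position: [0.3782, 0.2556, 0.2443]
ee_rot: [0.996, 0.092, 0.0, 0.0]
ft_force: [0.3, 1.1, -0.1]
grip_width: 0.001
```

```bash
python3 - <<'E'
from h import *
p=eyes.camera_params("wrist");im,d=eyes.camera("wrist");np.save("w1.npy",d)
cv2.imwrite("pics/w1.png",im);C=cloud(p,d);np.save("Cw1.npy",C);np.savez("pw1.npz",**p);print(p,monitor.get_obs()["position"])
E
```

```text
{'fovy': 63.23778244253076, 'cx': 320.81262354131957, 'cy': 240.5722361902027, 'k1': -0.04787413598997653, 'R': array([[ 1.83311569e-01, -9.83054562e-01, -7.72458861e-04],
       [-9.33458214e-01, -1.74309595e-01,  3.13483535e-01],
       [-3.08306067e-01, -5.67441006e-02, -9.49593322e-01]]), 't': array([0.18218695, 0.34466032, 0.54981538])} [0.37390028 0.26328837 0.24471756]
```

View pics/w1.png

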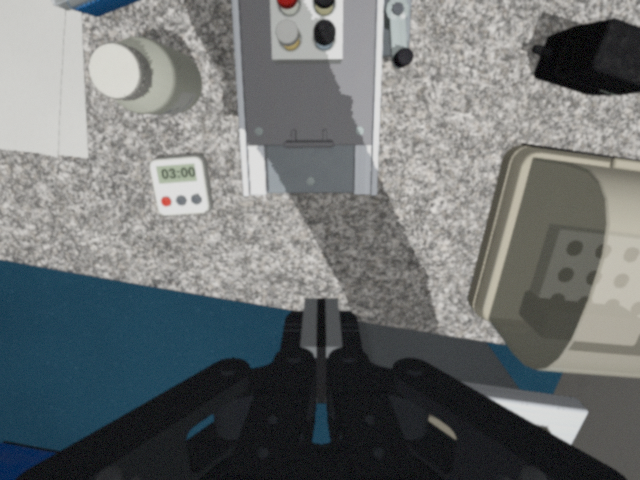

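The wrist view shows the carrier's near edge at row ~145, the finger plate at (286–333, 143), the deck front at row ~194, the knob at (403,57) and the post at (398,8).

```bash
cat >> h.py <<'E'
def indeck(X,o,yaw):
    d=np.array(X[:2])-o; c,s=np.cos(yaw),np.sin(yaw); return np.array([c*d[0]+s*d[1],-s*d[0]+c*d[1]])
E
python3 - <<'E'
from h import *
p=dict(np.load("pw1.npz"));C=np.load("Cw1.npy")
for n,u,v,z in [("frontL",244,194,.033),("frontR",378,193,.033),("railFL",246,194,.03),("boardNL",248,145,.045),("boardNR",371,145,.045),("plateL",286,144,.06),("plateR",333,144,.06),("knob",403,57,.0715),("post",398,8,.05),("guideLfar",236,30,.036),("guideRfar",383,30,.036),("guideLnear",244,180,.036),("guideRnear",378,180,.036)]:
    print(n,onz(p,u,v,z).round(4),C[v,u].round(4))
im=cv2.imread("pics/w1.png")
w=im[40:75,385:418].max(2)<50;v,u=np.argwhere(w).mean(0);print("knob",u+385,v+40,onz(p,u+385,v+40,.068))
E
```

```text
frontL [0.368  0.3315 0.033 ] [0.3688 0.331  0.0364]
frontR [0.3933 0.201  0.033 ] [0.3878 0.1951 0.0007]
railFL [0.3676 0.33   0.03  ] [0.3692 0.329  0.0366]
boardNL [0.4173 0.3317 0.045 ] [0.4173 0.3317 0.0452]
boardNR [0.4381 0.2197 0.045 ] [0.4373 0.2176 0.0294]
plateL [0.4259 0.2961 0.06  ] [0.4269 0.2953 0.0711]
plateR [0.4335 0.2551 0.06  ] [0.4341 0.2555 0.0691]
knob [0.5128 0.2131 0.0715] [0.5125 0.2135 0.0735]
post [0.5526 0.2227 0.05  ] [0.5525 0.2228 0.0504]
guideLfar [0.5131 0.3569 0.036 ] [0.5129 0.3565 0.0378]
guideRfar [0.5366 0.2298 0.036 ] [0.5425 0.2268 0.0079]
guideLnear [0.3824 0.3328 0.036 ] [0.3826 0.3327 0.0367]
guideRnear [0.4063 0.2044 0.036 ] [ 4.014e-01  1.981e-01 -1.000e-04]
knob 398.55555555555554 59.19191919191919 [0.5110179  0.21575414 0.068     ]
```

Consistent: deck origin ≈ (0.5275, 0.294), yaw 0.185, carrier 66 mm short of home, TCP at deck (−156, −2). I'll descend in front of it.

Request:
send_rows(
  offset=[
    [0,-2,40],
    [0,-2,80],
    [0,-2,120],
    [0,-2,160],
    [0,-2,200],
  ],
  roll=[0,0,0,0,0],
)

```text
clock: 2.65
position: [0.3787, 0.2558, 0.0426]
ee_rot: [0.996, 0.092, 0.0, 0.0]
ft_force: [1.1, -1.0, 0.5]
grip_width: 0.003
```

Request:
send_rows(
  offset=[
    [4,0,4],
    [10,0,6],
    [18,0,8],
    [25,0,8],
    [30,0,8],
  ],
  roll=[0,0,0,0,0],
)

```text
clock: 3.07
position: [0.4112, 0.2624, 0.0384]
ee_rot: [0.996, 0.092, 0.002, -0.001]
ft_force: [1.3, -0.5, 0.7]
grip_width: 0.002
```

```bash
python3 - <<'E'
from h import *
for i in range(3):
    s=monitor.get_obs();q=eyes.camera_params("wrist");print(s["clock"],s["position"].round(4),indeck(s["position"],[.5275,.294],.185).round(4),s["ft_force"].round(2),(-q["R"].T@q["t"]).round(4)); im,d=eyes.camera("wrist")
p=q;C=cloud(p,d);np.save("Cw2.npy",C);np.savez("pw2.npz",**p);cv2.imwrite("pics/w2.png",im)
E
```

```text
3.0667 [0.4112 0.2624 0.0384] [-0.1202 -0.0097] [ 1.27 -0.55  0.66] [0.4904 0.2768 0.2086]
3.1167 [0.4116 0.2623 0.0382] [-0.1198 -0.0098] [-0.26 -0.74  0.08] [0.4908 0.2767 0.2084]
3.1667 [0.4105 0.2622 0.0378] [-0.1209 -0.0098] [-0.52 -0.93  0.63] [0.4898 0.2766 0.2079]
```

View pics/w2.png

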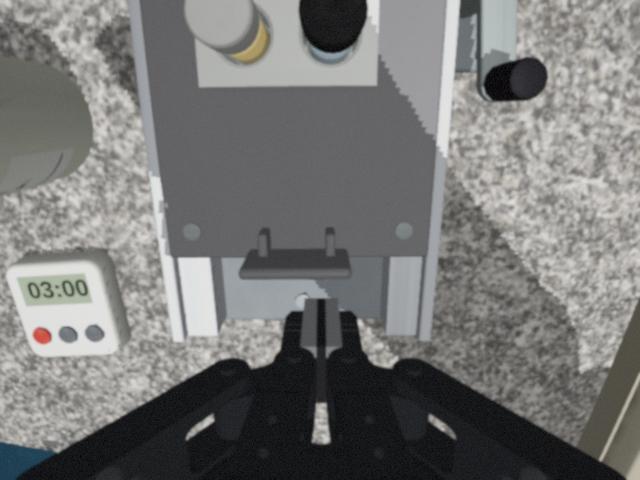

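The fingers (col 321) sit ~10 mm right of the plate's centre (col 295). I'll correct sideways before touching.

Request:
send_rows(
  offset=[
    [0,-5,0],
    [0,-10,0],
    [0,-10,1],
    [0,-10,1],
    [0,-10,1],
  ],
  roll=[0,0,0,0,0],
)

```text
clock: 3.63
position: [0.4064, 0.2714, 0.0352]
ee_rot: [0.996, 0.093, -0.0, 0.0]
ft_force: [0.1, -0.1, 0.1]
grip_width: -0.004
```

Request:
send_rows(
  offset=[
    [2,0,0],
    [4,0,0],
    [6,0,0],
    [9,0,0],
    [12,0,0],
  ],
  roll=[0,0,0,0,0],
)

```text
clock: 4.05
position: [0.4182, 0.2734, 0.0351]
ee_rot: [0.996, 0.092, -0.001, 0.0]
ft_force: [-4.5, -1.4, 4.1]
grip_width: 0.001
```

Request:
send_rows(
  offset=[
    [4,0,0],
    [8,0,0],
    [12,0,0],
    [16,0,0],
    [20,0,0],
  ],
  roll=[0,0,0,0,0],
)

```text
clock: 4.47
position: [0.4375, 0.2773, 0.0351]
ee_rot: [0.996, 0.092, -0.001, 0.0]
ft_force: [-5.3, -1.2, 3.7]
grip_width: 0.001
```

Request:
send_rows(
  offset=[
    [4,0,0],
    [8,0,0],
    [12,0,0],
    [16,0,0],
    [20,0,0],
  ],
  roll=[0,0,0,0,0],
)

```text
clock: 4.88
position: [0.4571, 0.281, 0.0351]
ee_rot: [0.996, 0.092, -0.001, 0.0]
ft_force: [-5.4, -0.7, 3.8]
grip_width: 0.005
```

Request:
send_rows(
  offset=[
    [4,0,0],
    [7,0,0],
    [10,0,0],
    [13,0,0],
    [15,0,0],
  ],
  roll=[0,0,0,0,0],
)

```text
clock: 5.3
position: [0.4723, 0.2837, 0.0351]
ee_rot: [0.996, 0.092, -0.0, 0.0]
ft_force: [-4.7, -0.3, 3.1]
grip_width: 0.002
```

Request:
send_rows(
  offset=[
    [1,0,0],
    [2,0,0],
    [3,0,0],
    [4,0,0],
    [5,0,0],
  ],
  roll=[0,0,0,0,0],
)

```text
clock: 5.72
position: [0.4775, 0.2845, 0.0351]
ee_rot: [0.996, 0.092, -0.0, 0.0]
ft_force: [-2.4, -1.1, 0.1]
grip_width: -0.001
```

Request:
send_rows(
  offset=[
    [1,0,0],
    [2,0,0],
    [3,0,0],
    [4,0,0],
    [4,0,0],
  ],
  roll=[0,0,0,0,0],
)

```text
clock: 6.13
position: [0.4814, 0.2854, 0.0354]
ee_rot: [0.996, 0.092, -0.0, 0.0]
ft_force: [-2.7, -0.9, 2.1]
grip_width: -0.001
```

Request:
send_rows(
  offset=[
    [1,0,0],
    [2,0,0],
    [3,0,0],
    [3,0,0],
    [3,0,0],
  ],
  roll=[0,0,0,0,0],
)

```text
clock: 6.55
position: [0.4842, 0.2861, 0.0354]
ee_rot: [0.996, 0.092, -0.0, -0.0]
ft_force: [-4.5, -0.9, 3.1]
grip_width: -0.003
```

```bash
cat > chk.py <<'E'
from h import *
p=eyes.camera_params("top");im,d=eyes.camera("top");C=cloud(p,d)
o=np.array([.5275,.294])
c,s=np.cos(.185),np.sin(.185);D=C[...,:2]-o;X=c*D[...,0]+s*D[...,1];Y=-s*D[...,0]+c*D[...,1];Z=C[...,2]
w=(abs(Y)<20e-3)&(X>-.02)&(X<.03);w2=(abs(abs(Y)-.063)<.002)&(abs(X)<.13)
print("top: near board z",np.median(Z[w]),np.percentile(Z[w],[10,90]),"guide",np.median(Z[w2]))
for a in(.04,.06,.08,.1,.12):
    w=(abs(abs(Y)-.04)<.008)&(abs(X-a)<.006);print(a,np.median(Z[w]).round(4),end=" ")
w=(abs(Y)<.025)&(Z>.055)&(Z<.14)&(X>-.02)&(X<.2);print("\nblock x range",np.percentile(X[w],[2,98]))
E
python3 - <<'E'
from chk import *
p=eyes.camera_params("wrist");im,d=eyes.camera("wrist");C=cloud(p,d);cv2.imwrite("pics/w3.png",im)
D=C[...,:2]-o;X=c*D[...,0]+s*D[...,1];Y=-s*D[...,0]+c*D[...,1];Z=C[...,2]
for a in(-.02,-.01,0,.01,.02):
    w=(abs(Y-.0)<.045)&(abs(X-a)<.004);print(a,np.median(Z[w]).round(4))
w=(Y>.059)&(Y<.066);print("guide",np.median(Z[w]));print(monitor.get_obs()["ft_force"])
E
```

```text
top: near board z 0.4439934338309817 [0.43355392 0.45285412] guide 0.47363112826301906
0.04 nan 0.06 nan 0.08 nan 0.1 0.0396 0.12 0.4982 
block x range [0.11109274 0.14774749]
-0.02 0.0394
-0.01 0.0393
0 0.0393
0.01 0.0393
0.02 0.0393
guide 0.036031644139366145
[-4.53039762 -0.01019815  3.19380032]
  return _methods._mean(a, axis=axis, dtype=dtype,
  ret = ret.dtype.type(ret / rcount)
```

View pics/w3.png

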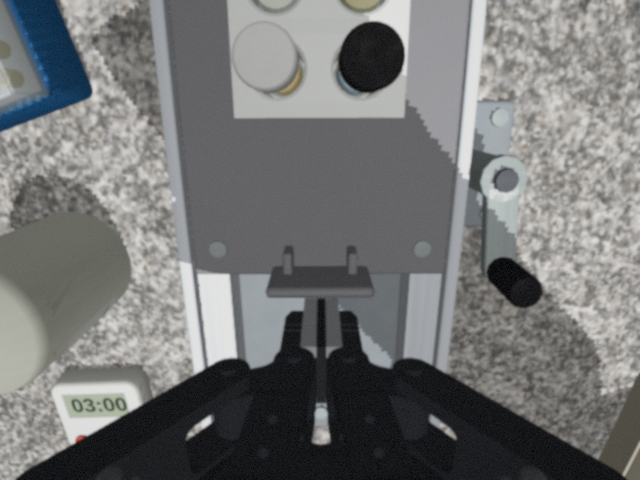

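Board top reads 39.3 mm along its near part and 39.6 mm at the far part: dropped home and level. The latch knob is at deck ≈ (−29, −77). I'll back off, rise and go round to its outer side.

Request:
send_rows(
  offset=[
    [-8,0,0],
    [-20,0,0],
    [-22,0,-30],
    [-22,0,-60],
    [-22,0,-90],
  ],
  roll=[0,0,0,0,0],
)

```text
clock: 7.07
position: [0.4623, 0.2816, 0.1262]
ee_rot: [0.996, 0.092, 0.0, 0.0]
ft_force: [1.1, -0.5, 0.0]
grip_width: 0.003
```

Request:
send_rows(
  offset=[
    [9,30,0],
    [18,60,0],
    [27,90,0],
    [35,119,0],
    [35,119,0],
  ],
  roll=[0,0,0,0,0],
)

```text
clock: 7.48
position: [0.5221, 0.1642, 0.125]
ee_rot: [0.996, 0.088, 0.001, 0.002]
ft_force: [0.6, -1.4, -0.7]
grip_width: 0.002
```

Request:
send_rows(
  offset=[
    [0,0,0],
    [0,0,25],
    [0,0,50],
    [0,0,70],
    [0,0,70],
  ],
  roll=[0,0,0,0,0],
)

```text
clock: 7.9
position: [0.5161, 0.1715, 0.0518]
ee_rot: [0.996, 0.093, -0.002, 0.0]
ft_force: [-0.6, -0.1, -0.3]
grip_width: 0.002
```

```bash
python3 - <<'E'
from h import *
p=eyes.camera_params("wrist");im,d=eyes.camera("wrist");cv2.imwrite("pics/w4.png",im);C=cloud(p,d)
s=monitor.get_obs();print(s["position"],indeck(s["position"],[.5275,.294],.185).round(4),s["ft_force"])
m=((im.max(2)<60)&(abs(C[...,2]-.0715)<.003)); v,u=np.argwhere(m).T; pts=C[m]
dk=np.array([indeck(x,[.5275,.294],.185) for x in pts]); k=(abs(dk[:,0]+.02)<.04)&(abs(dk[:,1]+.076)<.03);print("knob top",k.sum(),np.median(dk[k],0),(dk[k].min(0)+dk[k].max(0))/2,np.ptp(dk[k],0))
E
```

```text
[0.51721524 0.17196123 0.05397734] [-0.0326 -0.1181] [-0.83945683  0.28050423  0.75128437]
knob top 697 [-0.02693088 -0.07952406] [-0.02770426 -0.07952055] [0.01346317 0.01302646]
```

View pics/w4.png

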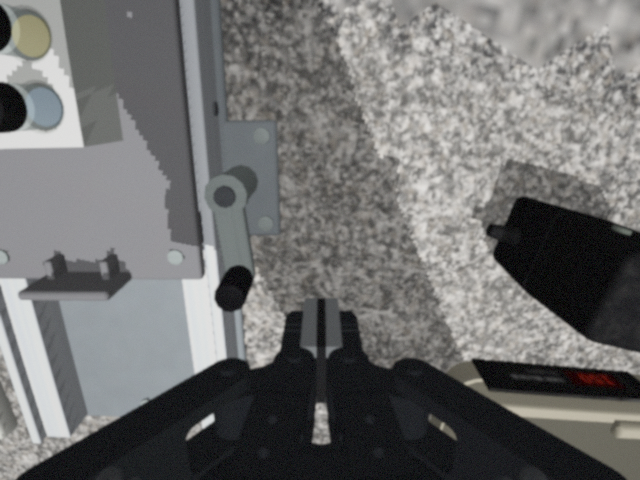

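The view shows the knob at deck (−28, −79.5) with the fingers clear outside it. I'll push it towards +y first.

Request:
send_rows(
  offset=[
    [8,-6,0],
    [8,-10,0],
    [8,-14,0],
    [8,-18,0],
    [8,-21,0],
  ],
  roll=[0,0,0,0,0],
)

```text
clock: 8.37
position: [0.523, 0.1944, 0.056]
ee_rot: [0.996, 0.093, 0.0, -0.0]
ft_force: [-0.3, -0.9, 0.6]
grip_width: 0.0
```

Request:
send_rows(
  offset=[
    [0,-4,0],
    [0,-8,0],
    [0,-12,0],
    [0,-16,0],
    [0,-20,0],
  ],
  roll=[0,0,0,0,0],
)

```text
clock: 8.78
position: [0.5191, 0.2135, 0.0553]
ee_rot: [0.996, 0.092, -0.0, 0.0]
ft_force: [-0.8, 0.6, 0.0]
grip_width: 0.001
```

```bash
cat > k.py <<'E'
from h import *
p=eyes.camera_params("wrist");im,d=eyes.camera("wrist");cv2.imwrite("pics/w5.png",im);C=cloud(p,d)
s=monitor.get_obs();print(s["position"],indeck(s["position"],[.5275,.294],.185).round(4),s["ft_force"])
m=((im.max(2)<60)&(abs(C[...,2]-.0715)<.003)); pts=C[m]
dk=np.array([indeck(x,[.5275,.294],.185) for x in pts]); k=np.hypot(dk[:,0]-.012,dk[:,1]+.076)<.052;dk=dk[k]
c=(dk.min(0)+dk.max(0))/2;print("knob top",len(dk),np.median(dk,0),c,np.ptp(dk,axis=0))
c=np.median(dk,0);print("latch",np.radians(205)-np.arctan2(c[1]+.0755,c[0]-.012)%(2*np.pi))
E
python3 k.py
```

```text
[0.51890598 0.21441521 0.05536659] [-0.0231 -0.0766] [-0.15249692  0.84957076  0.34233092]Traceback (most recent call last):
  File "k.py", line 6, in <module>
    c=(dk.min(0)+dk.max(0))/2;print("knob top",len(dk),np.median(dk,0),c,np.ptp(dk,axis=0))
       ~~~~~~^^^
    return umr_minimum(a, axis, None, out, keepdims, initial, where)
ValueError: zero-size array to reduction operation minimum which has no identity
```

View pics/w5.png

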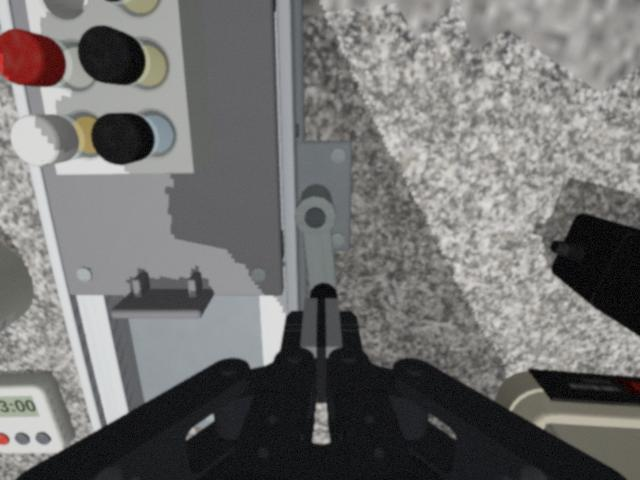

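```bash
python3 - <<'E'
from h import *
p=eyes.camera_params("wrist");im,d=eyes.camera("wrist");C=cloud(p,d)
s=monitor.get_obs();print(indeck(s["position"],[.5275,.294],.185).round(4),s["position"][2], proj(p,s["position"]))
for u,v in[(322,290),(322,293),(322,296),(322,284),(311,302),(331,302),(311,320),(331,330),(315,217),(319,255),(319,280)]: print(u,v,im[v,u],indeck(C[v,u],[.5275,.294],.185).round(4),C[v,u,2].round(4))
E
```

```text
[-0.0231 -0.077 ] 0.05532710518479809 [321.91316759 289.92706904]
322 290 [14  0  7] [-0.0211 -0.0771] 0.0596
322 293 [16 17 17] [-0.0218 -0.0771] 0.0612
322 296 [21 18 18] [-0.0216 -0.0771] 0.0648
322 284 [27 23 24] [-0.0212 -0.0771] 0.0528
311 302 [83 81 79] [-0.0115 -0.0728] 0.0904
331 302 [82 81 78] [-0.0114 -0.0805] 0.0906
311 320 [85 82 80] [-0.0124 -0.0731] 0.1026
331 330 [85 82 78] [-0.0116 -0.08  ] 0.1104
315 217 [72 68 65] [ 0.0117 -0.0738] 0.0502
319 255 [125 125 118] [-0.0082 -0.0756] 0.0474
319 280 [124 126 118] [-0.0212 -0.0756] 0.048
```

No force was felt and the knob stands visible below the finger ends, so the shut fingertips seem to end well above the reported TCP. I'll measure that.

```bash
python3 - <<'E'
from h import *
p=eyes.camera_params("wrist");im,d=eyes.camera("wrist");C=cloud(p,d);s=monitor.get_obs();print(s["position"],s["joint_pos"].round(3),s["ee_rot"].round(4))
for u in (290,306,311,331,337,352):
  print(u,[(v,C[v,u,2].round(4),indeck(C[v,u],[.5275,.294],.185).round(3).tolist()) for v in(292,296,298,300,304,315,340)])
o=-p["R"].T@p["t"];print("cam",o.round(4),"fwd",p["R"][2].round(3), "dist min",d[d>0].min())
E
```

```text
[0.51912874 0.21346124 0.05527145] [ 0.11   0.416 -0.699  1.769  0.302  1.066 -2.081] [ 0.9957  0.0926 -0.     -0.    ]
290 [(292, np.float64(0.0371), [-0.033, -0.061]), (296, np.float64(0.0365), [-0.036, -0.06]), (298, np.float64(0.036), [-0.037, -0.06]), (300, np.float64(0.0352), [-0.039, -0.06]), (304, np.float64(0.037), [-0.04, -0.06]), (315, np.float64(0.0932), [-0.016, -0.065]), (340, np.float64(0.1094), [-0.016, -0.066])]
306 [(292, np.float64(0.0081), [-0.047, -0.068]), (296, np.float64(0.0081), [-0.05, -0.068]), (298, np.float64(0.0862), [-0.012, -0.071]), (300, np.float64(0.0885), [-0.012, -0.071]), (304, np.float64(0.0918), [-0.012, -0.071]), (315, np.float64(0.1002), [-0.012, -0.072]), (340, np.float64(0.1165), [-0.012, -0.072])]
311 [(292, np.float64(0.053), [-0.025, -0.072]), (296, np.float64(0.0572), [-0.025, -0.072]), (298, np.float64(0.0862), [-0.012, -0.073]), (300, np.float64(0.088), [-0.012, -0.073]), (304, np.float64(0.0913), [-0.012, -0.073]), (315, np.float64(0.0998), [-0.012, -0.073]), (340, np.float64(0.1163), [-0.012, -0.074])]
331 [(292, np.float64(0.0592),
[... 299 characters left out ...]
 np.float64(0.0504), [-0.027, -0.085]), (296, np.float64(0.058), [-0.025, -0.085]), (298, np.float64(0.0861), [-0.012, -0.083]), (300, np.float64(0.0879), [-0.012, -0.083]), (304, np.float64(0.0917), [-0.012, -0.083]), (315, np.float64(0.1003), [-0.012, -0.083]), (340, np.float64(0.1161), [-0.012, -0.082])]
352 [(292, np.float64(0.0005), [-0.051, -0.097]), (296, np.float64(0.0024), [-0.053, -0.097]), (298, np.float64(0.0004), [-0.055, -0.097]), (300, np.float64(0.0006), [-0.056, -0.097]), (304, np.float64(0.0013), [-0.059, -0.097]), (315, np.float64(0.093), [-0.016, -0.089]), (340, np.float64(0.11), [-0.016, -0.088])]
cam [0.5987 0.2288 0.2252] fwd [-0.309 -0.056 -0.949] dist min 0.068515256
```

Measured: the fingertips end 31 mm above the reported TCP (z 0.0865 against 0.055), so I passed over the knob. I'll go back outside, lower so the tips stand at ~0.058, and push again.

Request:
send_rows(
  offset=[
    [-1,15,0],
    [-1,34,0],
    [-1,36,10],
    [-1,36,22],
    [-1,36,28],
  ],
  roll=[0,0,0,0,0],
)

```text
clock: 9.35
position: [0.5241, 0.1773, 0.0255]
ee_rot: [0.996, 0.092, -0.001, 0.0]
ft_force: [0.2, -0.1, -1.4]
grip_width: 0.005
```

Request:
send_rows(
  offset=[
    [0,-4,0],
    [0,-10,0],
    [0,-16,0],
    [0,-20,0],
    [0,-24,0],
  ],
  roll=[0,0,0,0,0],
)

```text
clock: 9.77
position: [0.5203, 0.2021, 0.0276]
ee_rot: [0.996, 0.093, 0.0, 0.0]
ft_force: [-0.3, -1.3, -0.4]
grip_width: -0.002
```

```bash
python3 - <<'E'
from h import *
p=eyes.camera_params("wrist");im,d=eyes.camera("wrist");C=cloud(p,d);s=monitor.get_obs();print(s["position"],indeck(s["position"],[.5275,.294],.185).round(4),s["ft_force"].round(2))
cv2.imwrite("pics/w6.png",im)
print("tip",[C[v,311,2].round(4) for v in(296,298,300,302)])
E
python3 k.py
```

```text
[0.52011882 0.20284261 0.02760993] [-0.024  -0.0882] [-0.53 -0.08 -0.29]
tip [np.float64(0.0015), np.float64(0.0582), np.float64(0.0599), np.float64(0.062)]
[0.52034491 0.2024586  0.02761399] [-0.0239 -0.0887] [ 0.0769722   0.54927277 -0.09683166]
knob top 1109 [-0.02332631 -0.06972733] [-0.02296553 -0.08180013] [0.02182716 0.03991332]
latch 0.5983107005854893
```

The knob is moving now. I'll carry on.

Request:
send_rows(
  offset=[
    [0,-5,0],
    [0,-10,0],
    [0,-15,0],
    [0,-20,0],
    [0,-24,0],
  ],
  roll=[0,0,0,0,0],
)

```text
clock: 10.28
position: [0.5166, 0.2248, 0.0274]
ee_rot: [0.996, 0.092, 0.0, 0.0]
ft_force: [3.7, -3.8, -0.4]
grip_width: -0.002
```

```bash
python3 k.py
```

```text
[0.51610737 0.22572405 0.02740934] [-0.0238 -0.065 ] [ 1.25949926 -1.08230019  0.08213053]
knob top 1289 [-0.01563893 -0.04823829] [-0.01545033 -0.05952543] [0.0130258  0.03973217]
latch 1.2148595622919847
```

View pics/w5.png

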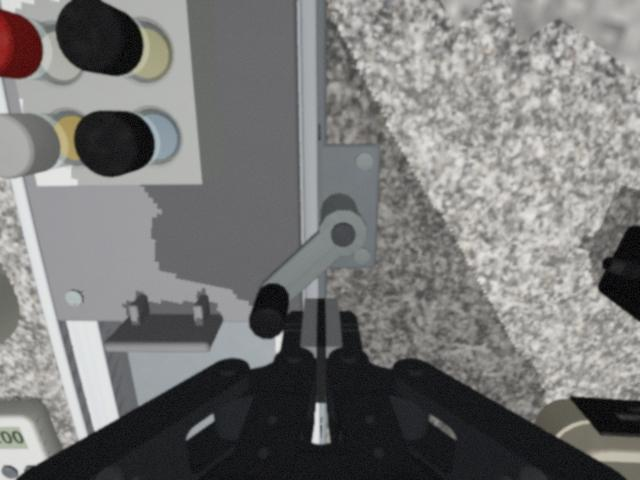

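Latch ≈1.2, knob at (285,305) px, deck ≈(−16, −48). I'll go round behind it (−x side) for the second push.

Request:
send_rows(
  offset=[
    [0,5,0],
    [-12,5,0],
    [-26,5,0],
    [-27,-10,0],
    [-27,-22,0],
  ],
  roll=[0,0,0,0,0],
)

```text
clock: 10.75
position: [0.4847, 0.2415, 0.0273]
ee_rot: [0.996, 0.092, -0.0, 0.0]
ft_force: [-0.5, -0.8, 0.1]
grip_width: 0.001
```

Request:
send_rows(
  offset=[
    [0,0,0],
    [8,0,0],
    [14,0,0],
    [20,0,0],
    [26,0,0],
  ],
  roll=[0,0,0,0,0],
)

```text
clock: 11.17
position: [0.5108, 0.2464, 0.0269]
ee_rot: [0.996, 0.092, -0.001, -0.0]
ft_force: [-5.2, 1.4, 0.7]
grip_width: 0.003
```

```bash
python3 k.py
```

```text
[0.51215184 0.2463146  0.02695054] [-0.0239 -0.044 ] [-1.33895493 -0.15167585 -0.58611106]
knob top 1371 [-0.00719196 -0.03987821] [-0.00929506 -0.04472743] [0.01955986 0.0242272 ]
latch 1.5129479355162245
```

Request:
send_rows(
  offset=[
    [4,0,0],
    [8,0,0],
    [12,0,0],
    [14,0,0],
    [15,0,0],
  ],
  roll=[0,0,0,0,0],
)

```text
clock: 11.63
position: [0.5264, 0.2486, 0.0273]
ee_rot: [0.996, 0.092, 0.0, 0.0]
ft_force: [-1.0, 0.7, -0.4]
grip_width: -0.0
```

Request:
send_rows(
  offset=[
    [1,0,0],
    [2,0,0],
    [2,0,0],
    [2,0,0],
    [2,0,0],
  ],
  roll=[0,0,0,0,0],
)

```text
clock: 12.05
position: [0.528, 0.2492, 0.0274]
ee_rot: [0.996, 0.092, 0.0, 0.0]
ft_force: [-0.7, -1.0, -0.0]
grip_width: 0.002
```

```bash
python3 k.py
```

```text
[0.52795112 0.24917015 0.02739095] [-0.0078 -0.0441] [-0.31443435 -1.13136128  0.9544073 ]
knob top 1404 [ 0.00933579 -0.03555413] [ 0.00798677 -0.04277926] [0.01889407 0.02883583]
latch 1.9405317824371098
```

Request:
send_rows(
  offset=[
    [1,0,0],
    [2,0,0],
    [2,0,0],
    [2,0,0],
    [2,0,0],
  ],
  roll=[0,0,0,0,0],
)

```text
clock: 12.52
position: [0.5294, 0.2496, 0.0272]
ee_rot: [0.996, 0.092, -0.0, 0.0]
ft_force: [-4.4, -0.4, 1.2]
grip_width: -0.001
```

Request:
send_rows(
  offset=[
    [-8,0,0],
    [-12,0,0],
    [-12,3,-35],
    [-12,3,-75],
    [-12,3,-115],
  ],
  roll=[0,0,0,0,0],
)

```text
clock: 12.93
position: [0.5176, 0.2441, 0.1433]
ee_rot: [0.996, 0.092, -0.0, 0.0]
ft_force: [0.8, 0.1, 1.3]
grip_width: 0.001
```

Request:
send_rows(
  offset=[
    [-40,0,0],
    [-80,0,0],
    [-80,0,0],
    [-80,0,0],
    [-80,0,0],
  ],
  roll=[0,0,0,0,0],
)

```text
clock: 13.35
position: [0.4404, 0.2295, 0.1428]
ee_rot: [0.996, 0.092, 0.001, 0.0]
ft_force: [0.4, 1.3, 0.5]
grip_width: 0.0
```

```bash
python3 k.py; python3 - <<'E'
from h import *
p=eyes.camera_params("wrist");im,d=eyes.camera("wrist");C=cloud(p,d)
D=np.array([.5275,.294]);c,s=np.cos(.185),np.sin(.185);E=C[...,:2]-D;X=c*E[...,0]+s*E[...,1];Y=-s*E[...,0]+c*E[...,1];Z=C[...,2]
for a in(-.02,0,.02,.06,.1,.12):
    w=(abs(Y-.04)<.008)&(abs(X-a)<.005);print(a,w.sum(),np.median(Z[w]).round(4) if w.any() else None)
w=(abs(Y)<.02)&(abs(Z-.064)<.004)&(X<0)&(X>-.06);print("plate x",np.percentile(X[w],[2,98]))
w=(abs(Y)<.03)&(Z>.09)&(Z<.115)&(X>.02);print("vial tops z",np.percentile(Z[w],[5,50,95]))
E
```

```text
[0.44080231 0.22973222 0.14263677] [-0.097  -0.0472] [-0.09840137  0.05874562 -0.00039907]
knob top 461 [ 0.01093001 -0.03479475] [ 0.01082109 -0.03448964] [0.0134477  0.01330083]
latch 1.9808482956766509
-0.02 371 0.0396
0 378 0.0394
0.02 403 0.0393
0.06 0 None
0.1 0 None
0.12 0 None
plate x [-0.03458424 -0.02966609]Traceback (most recent call last):
  File "<stdin>", line 7, in <module>
    return _quantile_unchecked(
        a, q, axis, out, overwrite_input, method, keepdims, weights)
    return _ureduce(a,
                    func=_quantile_ureduce_func,
    ...<5 lines>...
                    overwrite_input=overwrite_input,
                    method=method)
    r = func(a, **kwargs)
    result = _quantile(arr,
                       quantiles=q,
    ...<2 lines>...
                       out=out,
                       weights=wgt)
    slices_having_nans = np.isnan(arr[-1, ...])
                                  ~~~^^^^^^^^^
IndexError: index -1 is out of bounds for axis 0 with size 0
```

View pics/w5.png

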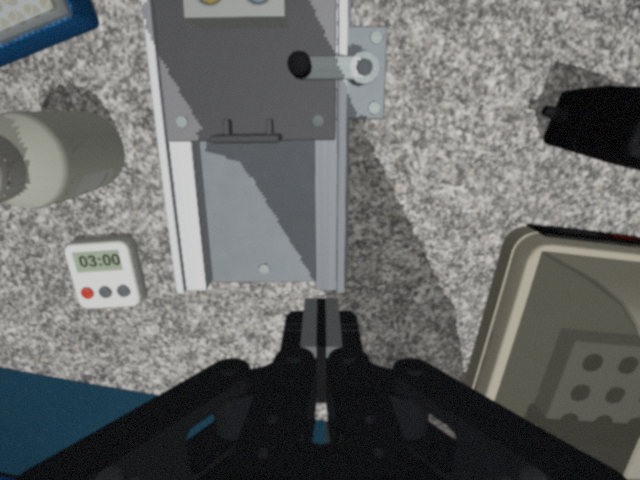

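The picture shows the arm across the board: knob at (300,65), post at (364,68). Latch is 1.98, plate face at deck x −34.6 and board at 39.4 mm. I'll check the vial tops by number from the side camera, then hand in if they agree.

```bash
python3 - <<'E'
from h import *
p=eyes.camera_params("side");im,d=eyes.camera("side");C=cloud(p,d)
E=C[...,:2]-np.array([.5275,.294]);c,s=np.cos(.185),np.sin(.185);X=c*E[...,0]+s*E[...,1];Y=-s*E[...,0]+c*E[...,1];Z=C[...,2]
w=((abs(Y)<.035)&(Z>.096)&(Z<.13)&(X>.02)&(X<.13)).astype(np.uint8)
n,l,st,_=cv2.connectedComponentsWithStats(w);ok=0
for i in range(1,n):
    if st[i,4]>8: ok+=1;print(st[i,4],X[l==i].mean().round(3),Y[l==i].mean().round(3),Z[l==i].max().round(4))
w=(abs(abs(Y)-.042)<.008)&(X>.1)&(X<.13)&(Z<.06)&(Z>.02);print("far board z",np.median(Z[w]))
if ok==5: manip.hand_in();print("handed in")
E
```

```text
48 0.098 -0.011 0.105
48 0.073 -0.011 0.1034
53 0.048 -0.011 0.1032
51 0.073 0.016 0.1025
52 0.047 0.016 0.1028
far board z 0.03962955842872558
the job is handed in; nothing more can be done
handed in
```

I pushed the carrier into its notches and swung the latch across the board. The hand is clear, and the job was handed in at about 13.5 s of the 51 s limit.

Last checks before handing in:
- **Carrier:** it stands at deck x ≈ +50.4 mm. The board top measures 39.4 mm at the near end and 39.6 mm at the far end, so it is level.
- **Latch:** about 1.98 rad, with the stop at 2.0.
- **Vials:** all five caps are in a regular 25 to 27 mm grid, with tops at about 103 mm. Home height should give 101 mm, so this is within the calibration tolerance.
- **Forces:** the highest reading at the end of any move was about 7 N, against the 40 N limit.
- **Bystanders:** the hand never went near the five bystander items, but I did not measure their positions again.

**Disagreement:** the wrist camera showed the shut fingertips ending about 31 mm above the reported TCP. This had two effects:
- My first pass at the knob went over it without touching, so I repeated it lower.
- The carrier was probably pushed near the top of its finger plate rather than at the foot. It still slid smoothly and dropped in level.

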